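Hook the tape on the sign board, draw it out and lock it

TASK

Hook the tape measure's end over the free end of the wooden sign board, the end away from the clamp bar, and draw the case back along the board until about 12 cm of tape shows between the hook and the case. Then press the thumb lock on top of the case down, leaving the locked tape standing on the board, straight along it, with the hook still against the board's end. Do not disturb the dish, the cork block, the tin or the ink jar.

Things in the scene. Friction and masses are not known exactly. Their poses are not given: they have to be found in the camera images.
- tape_mid (a point): centre of the tape measure's case, 30 mm above its underside. Grey and black case 85 mm long (its x), 40 mm wide (its y; flat parallel sides to grip), 60 mm high. +x points out of the front, 42.5 mm ahead of this point, where the pale tape leaves at the very bottom; z up. It starts on a paper pad 18 mm high, the tape's end hanging over the pad's edge
- hook (a point): inner (case-side) face of the steel hook at the tape's end, 4 mm below the level of the case's underside. The hook is a plate 24 mm wide and 2.5 mm thick, reaching 9 mm below the underside level; the 22 mm wide tape runs 2 mm above that level. Axes as the case's. With the tape run in, this face is 67.5 mm ahead of the case's centre
- blade (a joint): how far the tape is drawn out, m: 0 run in (25 mm of tape shows between case front and hook), 0.115 at most; tape showing = 25 mm + value, so 12 cm of tape is 0.095. A spring pulls it in with 1.5 N at 0, 2 N when drawn out. Standing on the board, the released case is held against the spring by its rubber sole
- lock (a joint): travel of the thumb lock, m: 0 up (free); pressed straight down it meets its brake at about 0.006 and then holds the tape; 0.009 at most. Takes about 3.5 N to move and 6 to 8 N to set firmly; stays where it is left
- lock_top (a point): middle of the top face of the thumb lock, a ribbed black pad 26 x 22 mm on top of the case, 4 mm behind the case's centre and 73 mm above its underside (43 mm above the case's centre) when up
- board_end (a point): middle of the upper edge of the free end of the wooden board, at its top face. +y points along the board's length out of this end, x across, z up. Board 300 mm long, 70 mm wide, 22 mm thick, top 40 mm above the bench, fixed; under its last 20 mm is a gap of 18 mm. A steel clamp bar 22 mm wide, 8 mm high, lies across it 245 mm from this end
- cork_block: cork sanding block, 34 x 70 x 14 mm, loose on the round slab beside the far (robot-away) long side of the board, its top lower than the board's top; bystander, origin under its centre
- paint_tin: small bare metal tin, 52 mm across, 34 mm high, near the robot; bystander, origin under its centre
- ink_jar: amber ink jar with black cap, 48 mm across, 62 mm high; bystander, origin under its centre
- dish: low white enamel dish, 110 x 120 x 22 mm, on the side of the slab opposite the pad; bystander, origin under its centre
- tape: the tape measure as a whole, about 0.5 kg, rubber sole; origin under the centre of its case, axes as tape_mid
- slab: round black stone slab, 260 mm across, 18 mm thick, fixed on the bench, that carries the wooden board; origin under its centre, y along the board towards the free end
Things that resemble listed ones, but are neither listed nor needed, are in the scene too. Of the things that look like the tape, the larger one is meant.

How it is judged:
By the outcome, as a careful person would: the job done as asked, in the order asked, and still so for the second after the job is handed in, with the robot touching nothing.
It also fails if it takes over 58 s, if anything falls off the work surface, if the arm or the gripper's body presses on something with over 40 N, if the wrist force passes 120 N, or if a joint passes its speed limit or range.

ROBOT

A 6-joint arm with a two-finger parallel gripper is mounted at the origin on the work surface. World frame = base frame: x ahead of the robot, y to its left, z up, the work surface at z = 0. Lengths are in m, angles in rad, forces in N, time in s.
With the tool pointing down it reaches from about 0.225 to 0.725 m from the base axis. Payload 3.1 kg.
Tool frame: the origin (TCP) lies at the very end of the fingers, on their centre line; the grasp point (between the pads) lies 19 mm behind it; z points along the fingers, y is the line along which they close (so a half turn about z gives the same grasp; the last joint's range is limited). The gripper opens to 85 mm and grips with 20 to 120 N. Pads are 22 mm wide; open, the fingers measure 114 mm over their backs; the gripper's body (76 mm by 85 mm) begins 54 mm behind the grasp point. The pads swing forward as they close: fully open they stand 13 mm farther back than shut.
Start: joints at [1.166, 0.048, 0.099, 1.622, 0, 1.443], TCP at [0.143, 0.505, 0.231] pointing down, gripper open.
Joint ranges: [-2.91, 2.91], [-0.99, 1.94], [-1.21, 1.42], [-2.12, 2.29], [-1.49, 1.47], [-3.14, 3.14]. Speed limits (rad/s): [2.79, 2.79, 3.14, 3.14, 3.14, 3.14].

INTERFACE

Orientations are given as a 3x3 rotation matrix whose columns are the frame's x, y, z axes.
In Python, from station import * gives the robot as it stands. Calls block until the motion is done:
- movep(position, orientation): joint-space move of the TCP to a pose.
- move_l(position, vel=0.15, rotation=None): straight line of the TCP; rotation=None keeps the orientation; vel is the mean speed in m/s.
- move_joints(angles): joint-space move.
- gripper_to(opening): opening from 0.0 (shut) to 1.0 (fully open); the grip force is fixed at half the most; returns when the fingers have stopped.
- pause(seconds).
- ik(position, orientation): joint angles nearest the present ones, or None.
- camera(name): name is "side" or "top"; returns (picture, depth): 400x640x3 uint8, blue, green, red; 400x640 float32, m along the optical axis (not along the pixel's ray), 0 where there is no reading.
- get_calibration(name): a dict with "camera_matrix" (3x3 intrinsics, pixels), "R" (3x3) and "t" (3): a world point X has camera coordinates R X + t. Camera axes: x right, y down, z forward; pixel columns grow to the right and rows downward; lengths in m; the calibration is good to about 2 mm. A picture is of the moment at which its call begins. get_calibration takes no time and is no camera call.
A pose or a line that the arm cannot do raises MotionError and nothing moves.
- close_job(): hands the job in; it is judged then, once.
Readings, each from a call of its own:
- get_time_s(): time.
- get_joint_pos(): joint angles.
- get_joint_vel(): joint speeds.
- get_tau(): joint torques, N m.
- get_tool_pos(): TCP position.
- get_tool_rot(): TCP orientation.
- get_contact_force(): force on the tool from outside, world axes, zero at the start.
- get_ft_torque(): the same for the moment, N m.
- get_finger_gap(): opening from 0.0 (shut) to 1.0 (fully open).
- get_grip_force(): force on a finger pad.
Only numpy, scipy, OpenCV 4.12 (cv2) and the standard library are available. Lean on these libraries where they do the work, as an engineer would, in place of code of your own. Each camera call takes 0.05 s, during which the arm holds its last target. There are 200 camera calls.

## Working session

There is one attempt and no reset: what is moved stays moved. The work goes in short steps, each a Python script; the robot and the scene stay as the last script left them, time stands still between calls to the robot, and variables do not carry over. Pictures are saved under pics/ and viewed, at most 10 in all, crops included, and the job is handed in when it is done.

```bash
mkdir -p pics; cat > h.py <<'E'
from station import *
import numpy as np, cv2
def cloud(name):
    im,d=camera(name); c=get_calibration(name); K=np.array(c["camera_matrix"]);R=np.array(c["R"]);t=np.array(c["t"])
    v,u=np.mgrid[:400,:640]
    P=np.stack([(u-K[0,2])/K[0,0]*d,(v-K[1,2])/K[1,1]*d,d],-1)
    W=(P-t)@R; W[d==0]=np.nan
    return im,W
E
python3 - <<'E'
from h import *
for n in("top","side"):
    im,W=cloud(n); cv2.imwrite(f"pics/{n}0.png",im); np.save(f"{n}0.npy",W)
    c=get_calibration(n); R=np.array(c["R"]); print(n,-R.T@np.array(c["t"]),R[2])
print(get_time_s())
E
```

```text
top [0.41707993 0.05015206 1.12515938] [ 0.12488431 -0.00130569 -0.99217045]
side [0.44673121 1.04782186 0.94490171] [ 0.06816847 -0.75866286 -0.64790719]
0.1
```

View pics/top0.png

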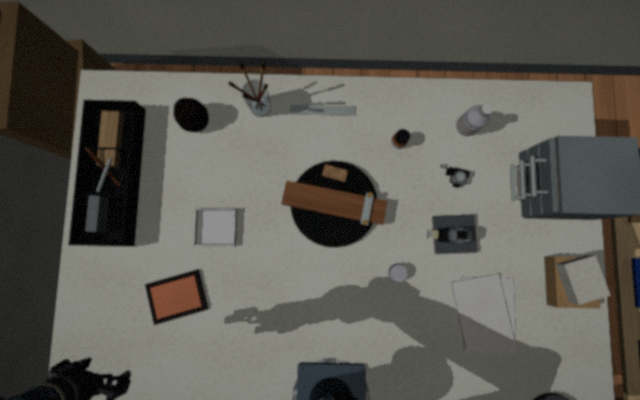

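View pics/side0.png

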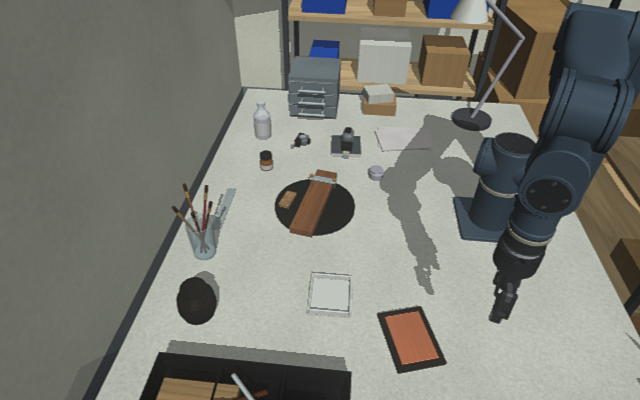

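Top view: the larger tape on the grey pad at (457,234), its pale tape pointing left at (433,235). The smaller lookalike is on the bench at (457,177). The board's free end is at (285,193), the clamp at (367,208), the cork at (335,172), the jar at (401,138), the tin at (399,271) and the dish at (218,226).

```bash
python3 - <<'E'
import numpy as np, cv2
im=cv2.imread("pics/top0.png"); s=cv2.imread("pics/side0.png")
a=cv2.resize(im[155:265,410:500],None,fx=5,fy=5,interpolation=2)[:550]
b=cv2.resize(s[115:245,255:375],(508,550),interpolation=2)
o=cv2.convertScaleAbs(np.hstack([a,b])[:, :],alpha=1.6); o=cv2.resize(o,(800,int(550*800/o.shape[1]))); cv2.imwrite("pics/crop.png",o)
W=np.load("top0.npy")
for n,(u,v) in dict(tape=(457,234),tip=(432,235),pad=(470,218),small=(457,177),freeend=(288,194),clamp=(367,208),cork=(335,172),jar=(401,138),tin=(399,271),dish=(218,226)).items(): print(n,W[v,u].round(3))
# case: points by height
def fit(m,name):
    p=W[m][:,:2].astype(np.float32); (c,sz,ang)=cv2.minAreaRect(p); bx=cv2.boxPoints((c,sz,ang))
    print(name,m.sum(),np.round(c,4),np.round(sz,4),ang,np.median(W[m][:,2]).round(4)); print(bx.round(3).tolist())
z=W[...,2]; v,u=np.mgrid[:400,:640]
near=(u>405)&(u<505)&(v>205)&(v<265)
fit(near&(z>.010)&(z<.03),"pad"); fit(near&(z>.07)&(z<.084),"casetop"); fit(near&(z>.086),"lock")
bm=(u>270)&(u<400)&(v>170)&(v<235)&(z>.036)&(z<.044); fit(bm,"board")
fit((u>270)&(u<400)&(v>170)&(v<235)&(z>.045)&(z<.056),"clamp")
E
```

```text
tape [ 0.464 -0.335  0.086]
tip [ 0.462 -0.285  0.022]
pad [ 0.515 -0.4    0.016]
small [ 0.633 -0.359  0.031]
freeend [0.57  0.135 0.039]
clamp [ 0.533 -0.093  0.05 ]
cork [ 0.64  -0.     0.031]
jar [ 0.737 -0.188  0.063]
tin [ 0.358 -0.186  0.035]
dish [0.475 0.341 0.005]
pad 1179 [ 0.4664 -0.344 ] [0.1119 0.1442] 3.378237009048462 0.0176
[[0.4059999883174896, -0.2750000059604645], [0.41499999165534973, -0.4189999997615814], [0.5260000228881836, -0.4129999876022339], [0.5180000066757202, -0.26899999380111694]]
casetop 199 [ 0.4619 -0.3496] [0.0387 0.0588] 0.9445739388465881 0.0748
[[0.44200000166893005, -0.32100000977516174], [0.4429999887943268, -0.3790000081062317], [0.4819999933242798, -0.3790000081062317], [0.48100000619888306, -0.3199999928474426]]
lock 74 [ 0.4615 -0.3462] [0.0251 0.0218] 88.548095703125 0.0895
[[0.44999998807907104, -0.3580000102519989], [0.47200000286102295, -0.35899999737739563], [0.4729999899864197, -0.33399999141693115], [0.45100000500679016, -0.3330000042915344]]
board 2205 [ 0.5751 -0.0039] [0.3005 0.1306] 78.06815338134766 0.0396
[[0.47999998927116394, -0.13699999451637268], [0.6079999804496765, -0.164000004529953], [0.6700000166893005, 0.12999999523162842], [0.5419999957084656, 0.15700000524520874]]
clamp 215 [ 0.5229 -0.0168] [0.0883 0.1989] 7.139965057373047 0.0483
[[0.46700000762939453, 0.07599999755620956], [0.4909999966621399, -0.12099999934434891], [0.5789999961853027, -0.10999999940395355], [0.5540000200271606, 0.08699999749660492]]
```

View pics/crop.png

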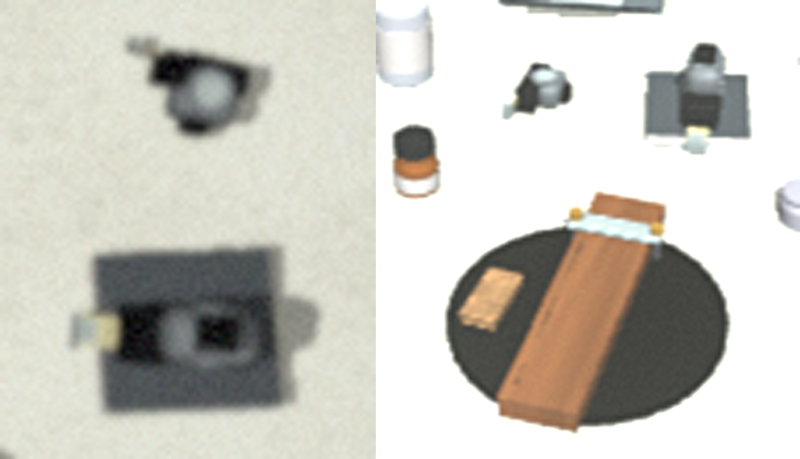

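The crop shows the right tape: on the pad, with the pale tape and hook over the pad's left edge. The small lookalike sits on bare bench. Next I'll fit the board and grasp the tape.

```bash
cat >> h.py <<'E'
def rect(m,P):
    n,l,st,_=cv2.connectedComponentsWithStats(m.astype(np.uint8)); k=1+np.argmax(st[1:,4]); q=P[l==k]
    return cv2.minAreaRect(q[:,:2].astype(np.float32)),np.median(q[:,2]),l==k
def tool(d,s=1):
    d=np.array([d[0],d[1],0.])*s; d/=np.linalg.norm(d); z=np.array([0,0,-1.]); return np.column_stack([d,np.cross(z,d),z])
E
python3 - <<'E'
from h import *
bd=[]
for n in("top","side"):
    W=np.load(n+"0.npy"); im=cv2.imread(f"pics/{n}0.png").astype(int); z=W[...,2]
    wood=(im[...,2]>im[...,0]*1.35)&(z>.034)&(z<.047)&(abs(W[...,0]-.555)<.12)&(abs(W[...,1])<.2)
    r,h,m=rect(wood,W); bx=cv2.boxPoints(r); print(n,"board",m.sum(),np.round(r[0],4),np.round(r[1],4),h.round(4)); print(np.array(bx).round(4).tolist())
    bx=bx[np.argsort(bx[:,1])]; e=bx[2:].mean(0);b=bx[:2].mean(0); print(" end",e,"dir",(e-b)/np.linalg.norm(e-b))
    q=W[m]; print(" PCA",np.linalg.eigh(np.cov(q[:,:2].T))[1][:,1])
    a=(abs(W[...,0]-.462)<.06)&(abs(W[...,1]+.34)<.1)
    for nm,lo,hi in(("low",.03,.1),("lock",.086,.1),("tip",.012,.03)):
        mm=a&(z>lo)&(z<hi)
        if nm=="tip": mm&=(W[...,1]>-.30)&(abs(W[...,0]-.462)<.03)&(im[...,1]>90)
        if mm.sum()>5:
            r,h,m=rect(mm,W); print(nm,m.sum(),np.round(r[0],4),np.round(r[1],4),round(r[2],1),h.round(4),"y",W[m][:,1].min().round(3),W[m][:,1].max().round(3),"x",W[m][:,0].min().round(3),W[m][:,0].max().round(3))
for s in(1,-1):
    for p,d in(((.462,-.342,.15),(0,1)),((.555,.07,.15),(.15,.988))):
        print(s,ik(p,tool(d,s)))
E
```

```text
top board 1923 [0.5552 0.0336] [0.2316 0.0708] 0.0395
[[0.5, -0.07410000264644623], [0.5697000026702881, -0.08659999817609787], [0.6104000210762024, 0.14139999449253082], [0.5407000184059143, 0.15389999747276306]]
 end [0.5755096  0.14764127] dir [0.17554861 0.9844707 ]
 PCA [0.17672089 0.98426101]
low 490 [ 0.4612 -0.3401] [0.0808 0.0414] 88.4 0.0728 y -0.38 -0.299 x 0.44 0.482
lock 74 [ 0.4615 -0.3462] [0.0251 0.0218] 88.5 0.0895 y -0.359 -0.333 x 0.45 0.472
tip 79 [ 0.4642 -0.2863] [0.0268 0.0235] 86.9 0.0214 y -0.3 -0.273 x 0.453 0.477
side board 1161 [0.5591 0.0325] [0.2418 0.0717] 0.0396
[[0.5026999711990356, -0.08030000329017639], [0.573199987411499, -0.09279999881982803], [0.6154000163078308, 0.1453000009059906], [0.5449000000953674, 0.15780000388622284]]
 end [0.58016294 0.15154248] dir [0.17458297 0.9846425 ]
 PCA [0.17673305 0.98425882]
low 237 [ 0.4667 -0.3336] [0.0772 0.0412] 86.4 0.0618 y -0.371 -0.295 x 0.444 0.487
lock 29 [ 0.4663 -0.345 ] [0.0185 0.0378] 3.8 0.0902 y -0.364 -0.326 x 0.456 0.476
tip 44 [ 0.4717 -0.2834] [0.0298 0.0403] 83.7 0.0197 y -0.299 -0.268 x 0.45 0.491
1 [-0.75388854  0.1740693   0.07463893  1.47136596  0.          0.81690779]
1 [0.00558365 0.13396684 0.02979309 1.46662258 0.         1.72705122]
-1 [-0.75388854  0.1740693   0.07463893  1.47136596  0.         -2.32468487]
-1 [ 0.00558365  0.13396684  0.02979309  1.46662258  0.         -1.41454144]
```

```bash
python3 - <<'E'
from h import *
R=tool((.03,1)); c=np.array([.4635,-.341])
movep([*c,.16],R); move_l([*c,.030],.12)
gripper_to(0.0); print("gap",get_finger_gap(),get_grip_force(),get_contact_force(),get_tool_pos())
pause(.2); print(get_contact_force())
move_l([*c,.15],.12); print(get_contact_force(),get_finger_gap(),get_time_s())
for n in("top","side"):
    im,W=cloud(n); cv2.imwrite(f"pics/{n}1.png",im); np.save(f"{n}1.npy",W)
a=cv2.imread("pics/top1.png")[180:280,400:510]; b=cv2.imread("pics/side1.png")[60:180,300:420]
cv2.imwrite("pics/c1.png",cv2.convertScaleAbs(np.hstack([cv2.resize(a,(400,400)),cv2.resize(b,(400,400))]),alpha=1.6))
E
```

```text
gap 0.4617232014212202 62.14776176959276 [-1.60926387  0.41124804  4.02381845] [ 0.46347421 -0.34144736  0.03073538]
[-3.06731625 -0.37428195  5.66714771]
[ 6.50956874e-01  3.16446022e-03 -4.66865707e+00] 0.4642079401918937 6.35
```

View pics/c1.png

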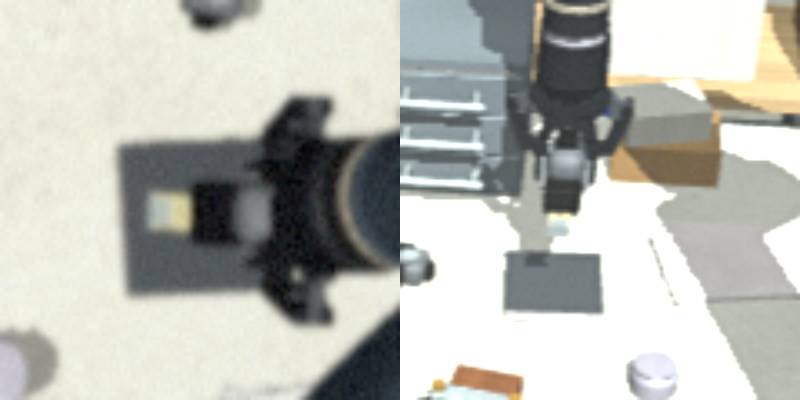

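```bash
python3 - <<'E'
from h import *
W=np.load("top1.npy"); im=cv2.imread("pics/top1.png").astype(int); t=get_tool_pos()
m=(W[...,2]>.12)&(W[...,2]<.155)&(abs(W[...,0]-t[0])<.03)&(W[...,1]>t[1]+.02)&(W[...,1]<t[1]+.11)&(im[...,1]>85)
q=W[m]; print(m.sum(), "tip rel tcp", (q.max(0)-t).round(4),(q.min(0)-t).round(4),np.median(q,0)-t)
E=np.array([.578,.1495]); d=np.array([.1755,.9845]); R=tool(d)
P=lambda s,z:[*(E+s*d),z]
movep(P(-.0545,.12),R); move_l(P(-.0545,.060),.12); print(get_contact_force(),get_tool_pos())
im,W=cloud("side"); cv2.imwrite("pics/side2.png",im); np.save("side2.npy",W)
im2,W=cloud("top"); cv2.imwrite("pics/top2.png",im2); np.save("top2.npy",W)
cv2.imwrite("pics/c2.png",cv2.convertScaleAbs(np.hstack([cv2.resize(im2[150:250,260:370],(400,400)),cv2.resize(im[150:260,260:370],(400,400))]),alpha=1.6))
print(get_time_s())
E
```

```text
93 tip rel tcp [ 0.0112  0.0682 -0.0051] [-0.0099  0.0409 -0.0129] [ 0.00072175  0.0536014  -0.00802227]
[ 0.27444856  0.58245718 -4.84584761] [0.56872915 0.09549643 0.06030205]
8.85
```

View pics/c2.png

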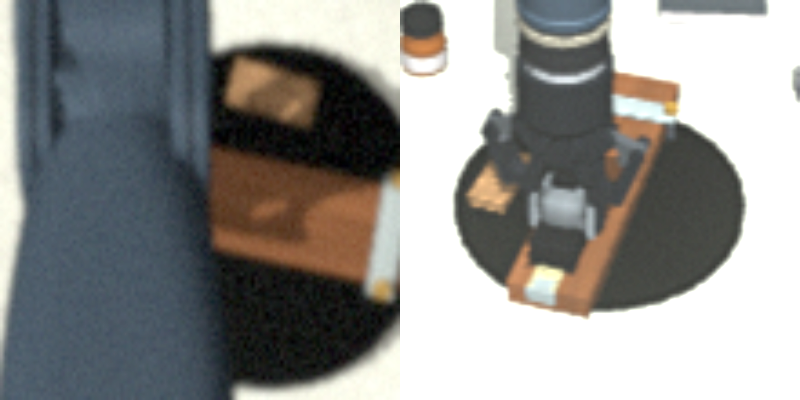

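The side crop shows the tape over the board's free end, with the hook at about (545,290) in the crop, close to the end's middle. I'll measure both in the same camera.

```bash
python3 - <<'E'
from h import *
W=np.load("side2.npy"); im=cv2.imread("pics/side2.png").astype(int)
e=np.array([.5802,.1515]); d=np.array([.1755,.9845]); n=np.array([d[1],-d[0]])
s=(W[...,:2]-e)@d; l=(W[...,:2]-e)@n; z=W[...,2]; sat=im[...,2]-im[...,0]
v,u=np.mgrid[:400,:640]; roi=(v>215)&(v<240)&(u>280)&(u<325)
k=roi&(z>.03)&(sat<35)&(im[...,1]>70)&(s>-.06)&(s<.04)
print("hook/tape",k.sum(),"s",s[k].min(),s[k].max(),"l",np.percentile(l[k],[2,50,98]),"z",np.percentile(z[k],[5,50,95]))
w=roi&(sat>35)&(z>.034)&(z<.046)&(s>-.05); print("wood",s[w].max(),l[w].min(),l[w].max())
E
```

```text
hook/tape 67 s -0.019473871308990313 0.01236582815948844 l [-0.0086988   0.00106756  0.01385586] z [0.03660414 0.04936319 0.0550498 ]
wood 0.0006487269343416751 -0.03537925610321556 0.03423519988703349
```

```bash
python3 - <<'E'
from h import *
E=np.array([.578,.1495]); d=np.array([.1755,.9845]); P=lambda s,z:[*(E+s*d),z]
b=get_contact_force()[2]; z=.060
while z>.049:
    z-=.0008 if z<.0555 else .002
    move_l(P(-.0545,z),.03)
    f=get_contact_force()[2]
    if f-b>3: break
print("contact z",z,get_tool_pos(),f-b)
zc=z+.0008
move_l(P(-.0545,zc),.03)
for s in(-.058,-.062,-.066,-.070,-.075,-.09,-.13,-.161):
    move_l(P(s,zc),.06); f=get_contact_force(); print(s,(f[:2]@d).round(2),(f[2]-b).round(2))
im,W=cloud("side"); cv2.imwrite("pics/side3.png",im); np.save("side3.npy",W)
im2,W=cloud("top"); cv2.imwrite("pics/top3.png",im2); np.save("top3.npy",W)
cv2.imwrite("pics/c3.png",cv2.convertScaleAbs(np.hstack([cv2.resize(im2[150:250,260:400],(400,400)),cv2.resize(im[150:260,260:370],(400,400))]),alpha=1.6))
print(get_time_s())
E
```

```text
contact z 0.051599999999999986 [0.56868821 0.09588365 0.05272681] 6.939747667594471
-0.058 4.5 4.57
-0.062 3.92 3.69
-0.066 3.79 4.99
-0.07 4.92 5.18
-0.075 5.54 5.13
-0.09 3.53 5.69
-0.13 6.3 6.97
-0.161 6.32 8.56
13.8333
```

View pics/c3.png

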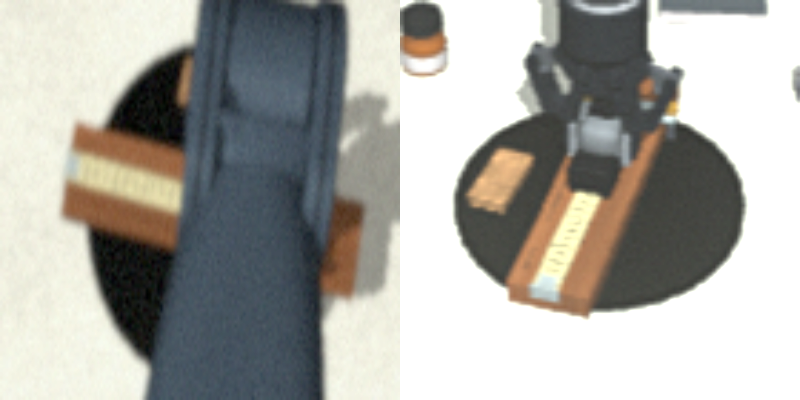

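Hooked, and the tape lies straight along the board with the case on it. Next: measure the tape showing, release, and look again.

```bash
cat > meas.py <<'E'
from h import *
def meas(f,im):
    W=np.load(f); im=im.astype(int)
    e=np.array([.5802,.1515]) if "side" in f else np.array([.5755,.1476]); d=np.array([.1755,.9845]); n=np.array([d[1],-d[0]])
    s=(W[...,:2]-e)@d; l=(W[...,:2]-e)@n; z=W[...,2]
    reg=(abs(l)<.007)&(z>.03)&(z<.052)&(s<.012)&(s>-.2)
    k=reg&(im[...,1]>75); print(f,"tape s",s[k].min().round(4),s[k].max().round(4))
    for a in(-.02,-.05,-.08,-.105):
        y=(abs(s-a)<.008)&(abs(l)<.03)&(abs(z-.042)<.006)&(im[...,1]>85); print("  l@",a,l[y].mean().round(4))
    k=(abs(l)<.03)&(s<-.06)&(s>-.24)&(z>.106)&(z<.122)
    if k.any(): print("  lock s",s[k].min().round(4),s[k].max().round(4),"l",l[k].min().round(4),l[k].max().round(4),"z",np.median(z[k]).round(4))
E
python3 - <<'E'
from meas import *
meas("side3.npy",cv2.imread("pics/side3.png"))
gripper_to(1.0); print(get_contact_force()); t=get_tool_pos()
move_l([t[0],t[1],.16],.12); gripper_to(0)
for n in("side","top"):
    im,W=cloud(n); cv2.imwrite(f"pics/{n}4.png",im); np.save(f"{n}4.npy",W); meas(n+"4.npy",im)
print(get_time_s(),get_contact_force())
E
```

```text
side3.npy tape s -0.1235 0.001
  l@ -0.02 0.0049
  l@ -0.05 0.0079
  l@ -0.08 0.0064
  l@ -0.105 0.0042
  lock s -0.1801 -0.1445 l -0.0298 0.0291 z 0.1109
[-0.70430563  0.27701698 -0.21625927]
side4.npy tape s -0.1247 0.0019
  l@ -0.02 0.0042
  l@ -0.05 0.005
  l@ -0.08 0.0068
  l@ -0.105 0.0034
  lock s -0.1808 -0.1533 l -0.0116 0.0125 z 0.1117
top4.npy tape s -0.1157 0.0046
  l@ -0.02 0.0025
  l@ -0.05 0.0028
  l@ -0.08 0.0022
  l@ -0.105 0.0019
16.2667 [-0.5017243  -1.19888322  0.29254457]
```

About 12 cm shows, the tape is straight, and the released case stays put. Now pressing the lock.

```bash
python3 - <<'E'
from meas import *
E=np.array([.578,.1495]); d=np.array([.1755,.9845]); P=lambda s,z:[*(E+s*d),z]
move_l(P(-.166,.16),.1); move_l(P(-.166,.118),.08); b=get_contact_force(); z=.118
while z>.095:
    z-=.001; move_l(P(-.166,z),.03); f=get_contact_force()-b; print(round(z,4),get_tool_pos()[2].round(4),f.round(1))
    if f[2]>9.5: break
pause(.3); print((get_contact_force()-b).round(1))
move_l(P(-.166,.16),.08); move_l(P(-.166,.28),.15)
for n in("side","top"):
    im,W=cloud(n); cv2.imwrite(f"pics/{n}5.png",im); np.save(f"{n}5.npy",W); meas(n+"5.npy",im)
    if n=="side": si=im
cv2.imwrite("pics/c5.png",cv2.convertScaleAbs(np.hstack([cv2.resize(im[130:290,250:430],(400,400)),cv2.resize(si[130:260,250:390],(400,400))]),alpha=1.6))
print(get_time_s())
E
```

```text
0.117 0.1176 [ 0.4 -0.3 -0.8]
0.116 0.1161 [-0.5  0.1 -0.5]
0.115 0.1148 [ 0.6 -0.6  0.5]
0.114 0.1139 [-0.  0. -1.]
0.113 0.1129 [-0.2 -0.6 -0.4]
0.112 0.112 [-0.2 -0.1 -0.2]
0.111 0.1114 [-0.7 -0.6  2.1]
0.11 0.1103 [-1.5 -0.4  3.6]
0.109 0.109 [-0.8 -0.3  2.8]
0.108 0.1078 [-0.6 -0.4  2. ]
0.107 0.1068 [-0.7  0.1  2.8]
0.106 0.1059 [-1.   0.2  2.4]
0.105 0.1053 [-1.3  0.2  4.6]
0.104 0.1048 [-1.5  0.9  6. ]
0.103 0.1043 [-1.9  0.   7. ]
0.102 0.1039 [-2.8  0.   9.9]
[-3.  -0.2 10.2]
side5.npy tape s -0.1239 0.0018
  l@ -0.02 0.0059
  l@ -0.05 0.0071
  l@ -0.08 0.0052
  l@ -0.105 0.0047
  lock s -0.1782 -0.1526 l -0.0097 0.0086 z 0.1064
top5.npy tape s -0.1169 0.0043
  l@ -0.02 0.0027
  l@ -0.05 0.0027
  l@ -0.08 0.0028
  l@ -0.105 0.0019
23.4167
```

View pics/c5.png

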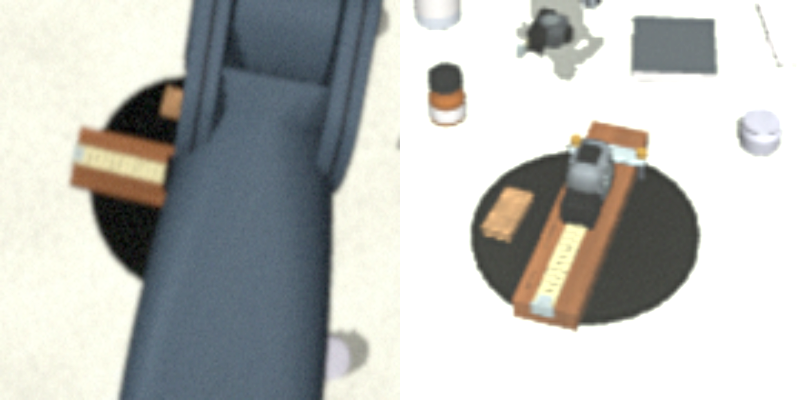

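The lock went down about 7 mm and was set at about 10 N. The hook is still at the board's end, the tape is straight, and the cork, jar and tin look undisturbed.

```bash
python3 -c "
from station import *
print(close_job())"
```

```text
the job is handed in; nothing more can be done
None
```

I handed the job in at about 23 s: the tape is hooked over the board's free end with about 12 cm showing and the lock pressed down; the last pictures show it straight, but I never re-measured the dish.

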